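Hold the dust box guard open at 45 degrees

ROBOT

A 6-joint arm with a two-finger parallel gripper is mounted at the origin on the work surface. World frame = base frame: x ahead of the robot, y to its left, z up, the work surface at z = 0. Lengths are in m, angles in rad, forces in N, time in s.
With the tool pointing down it reaches from about 0.3 to 0.75 m from the base axis. Payload 8.5 kg.
Tool frame: the origin (TCP) lies midway between the tips of the shut fingers; the grasp point (between the pads) lies 19 mm behind it; z points along the fingers, y is the direction in which the jaws open and shut (so a half turn about z gives the same grasp; the last joint's range is limited). The gripper opens to 88 mm and grips with 3 to 60 N. Pads are 18 mm wide; open, the fingers measure 123 mm over their backs; the gripper's body (75 mm by 187 mm) begins 45 mm behind the grasp point.
Start: joints at [-1.422, 0.381, 1.297, -0, 1.464, -0.215], TCP at [0.196, -0.514, 0.239] pointing down, gripper open.
Joint ranges: [-3.11, 3.11], [-0.89, 2.33], [0.22, 2.48], [-1.42, 4.56], [0.17, 2.85], [-2.88, 2.88]. Speed limits (rad/s): [2.39, 2.39, 3.14, 3.14, 3.14, 3.14].

INTERFACE

Orientations are given as a rotation vector (axis times angle).
In Python, from station import manip gives the robot as it stands.
- The arm moves only by the tool move_arm, never from a script. Its argument "increments" is a list of rows, each a list of 7 numbers: the turn, a rotation vector about the tool's x, y, z in degrees, then the shift along the tool's x, y, z in mm, then the closure, from 0 (fully open) to 1 (shut). A call has 1 to 12 rows; each row is the pose to reach, as a shift and turn from the pose commanded when the call began, along the tool's axes at that moment; what a row does not reach only later rows make up. A row lasts 1/10 s, in which the tool goes at most 50 mm and 8.59 degrees, less where a joint would pass 70% of its speed; a pose out of reach is approached as far as the arm can. A call with a gripper value outside its range is refused whole. The fingers move at their own pace and stop on an object; the grip force is fixed at half the most. Time passes only in rows, so rows that repeat a pose let the fingers close. It gives the time, the measured TCP pose, the force and the opening at its end, in the units of the state.
- manip.observe(): the state, without advancing time (a new reading comes with each control period).
- manip.grab_frame(name): name is "side" or "top"; returns the picture (480x640x3 uint8, red, green, blue); there is no depth.
- manip.camera_params(name): a dict with "camera_matrix" (3x3 intrinsics, pixels), "camera_from_world" (4x4, takes a point from world to camera coordinates). Camera axes: x right, y up, looking along -z (the intrinsics and any distortion apply to the point x, -y, -z); pixel columns grow to the right and rows downward; lengths in m; the calibration is good to about 2 mm. A picture is of the moment at which its call begins. camera_params takes no time and is no camera call.
- manip.close_job(): hands the job in, once; it reports no verdict.
Trained networks look in the newest picture that a camera, given by its name, has taken for a name from the list of things; names that differ only in an ending like _2 or _b are one class to them, and where a whole thing is asked for, a point or a joint stands for the part that bears it (a point fixed in the world has none). Each returns a list of dicts, best first, with "p" (0 to 1); they miss things now and then, are a little off and sometimes report something else, mostly with a low value. They report only what shows in the picture. A call takes as long as a camera call.
- manip.find_in(camera, target): "point" ([column, row] in pixels, amid what is visible of it).
- manip.regions_of(camera, target): "region" (480x640 bool, what is visible of it) and "point" ([column, row] in pixels, amid what is visible of it).
- manip.landmark_of(camera, target): "point" ([column, row] in pixels: a listed point, or the origin of a listed thing).
The state is a dict: "t": time; "joints": joint angles; "qvel": joint speeds; "effort": joint torques, N m; "tool_pos": TCP position; "ee_rot": TCP orientation; "wrist_force": force on the tool from outside, world axes, zero at the start; "wrist_torque": the same for the moment, N m; "finger_gap": finger opening in m.
Only numpy, scipy, OpenCV 4.12 (cv2) and the standard library are available. Lean on these libraries where they do the work, as an engineer would, in place of code of your own. Each camera call takes 0.05 s, during which the arm holds its last target.

TASK

The rings are loaded in the drawer of the blue dust box: first push that drawer fully home while the guard is still down, then raise the clear, yellow-framed guard and hold it open at 45 degrees (within 5 degrees) with the gripper so that the apprentice can work under it. The guard falls shut by itself, so finish while still holding it steady, with nothing but the gripper holding it up. Leave the other things on the bench where they are.

Things in the scene. Friction and masses are not known exactly. Their poses are not given: they have to be found in the camera images.
- dustbox: blue bench dust box, fixed to the bench, 260 deep (its x) x 240 wide (its y). Its front faces its own -x, towards the robot. Lower part 66 mm high over the full depth, holding the drawer; the grinding chamber on it, rear 190 mm only, rises to 130 mm, so there is a 70 mm deep ledge at 66 mm in front of the chamber. Origin: centre of the underside, on the bench top; x front to back, y across, z up
- drawer (a joint): ring drawer in the foot of the dust box, 0 = fully home, grows in m as it comes out towards the box's -x; starts 40 to 65 mm out. Slides with about 1.5 N of friction, has no spring, stays where it is left. Aluminium front 218 wide x 52 high, from 5 to 57 mm above the bench; when home its front face is flush with the box's front (130 mm before the box's origin)
- drawer_knob (a point): centre of the flat front end of the drawer's black round knob (28 mm diameter, sticks out 15 mm from the drawer front), 31 mm above the bench; moves with the drawer; axes as the dust box's. When home it lies 145 mm in front of the box's origin
- guard (a joint): hinge of the guard on top of the chamber, in rad: 0 = down (shut), grows as its front edge rises; 0.785 = 45 degrees, limit 1.9. Starts shut and falls shut by its own weight (about 0.35 kg, no spring, almost no friction); 1 to 3 N upward at the bar carries it
- guard_bar (a point): middle of the guard's red round lifting bar, 12 mm diameter, 130 mm long along the box's y between two 12 mm struts, free all round (38 mm clear above the guard); moves with the guard. From the hinge line, in the guard's own axes: 210 mm to the front (-x) and 50 mm up (z); so with the guard down it is 180 mm above the bench. The point's axes turn with the guard (equal to the box's when shut)
- guard_hinge (a point): middle of the guard's hinge line, on the top rear edge of the chamber, 130 mm above the bench and 130 mm behind the box's origin; the line runs along the box's y. The guard itself is a clear sheet 190 deep x 240 wide x 6 thick with a yellow rim. Its axes turn with the guard
- tub: bystander: green lidded pot, 60 diameter, 55 high, beside the dust box; origin under its centre
- jar: bystander: amber glass jar with black cap, 56 diameter, 75 high, beside the dust box; origin under its centre
- mandrel: bystander: upright tapered steel ring mandrel on a round 64 mm foot, 150 high; origin under its centre
- hammer: bystander: small hammer lying flat, 220 long along its x; origin under its middle
- bowl: bystander: open copper bowl, 100 diameter, 35 high; origin under its centre
- file: bystander: flat file with wooden handle, lying, 220 long along its x, 20 high; origin at the joint of handle and blade, underside
- anvil: bystander: square steel bench block, 70 x 70 x 25 high; origin under its centre

How it is judged:
On the way:
1. the drawer is pushed home (within 4 mm) while the guard is still down (value of joint drawer below 0.004 m and value of joint guard below 0.09 rad), for 0.2 s.
At the end, for the whole second after the job is handed in: The drawer is within 5 mm of home, the guard stands between 40 and 50 degrees and is still (under 0.1 rad/s), the gripper's fingers bear on it with more than 0.4 N, and no loose thing touches the guard (value of joint drawer below 0.005 m and value of joint guard between 0.69812 and 0.87265 rad and velocity of joint guard between -0.1 and 0.1 rad/s and contact force between the fingers and guard above 0.4 N and contact force between guard and tub below 0.1 N and contact force between guard and jar below 0.1 N and contact force between guard and mandrel below 0.1 N and contact force between guard and hammer below 0.1 N and contact force between guard and bowl below 0.1 N and contact force between guard and file below 0.1 N and contact force between guard and anvil below 0.1 N); the arm keeps its last pose, push and grip.
It fails at once if a bystander is moved by more than 20 mm (distance of any of tub, jar, mandrel, hammer, bowl, file, anvil from where it was at the start of the episode above 0.02 m).
It fails at once if the guard is raised (beyond 9 degrees) while the drawer is still more than 8 mm out (value of joint guard above 0.16 rad and value of joint drawer above 0.008 m).
It also fails if it takes over 48 s, if anything falls off the work surface, if the arm or the gripper's body presses on something with over 40 N, if the wrist force passes 120 N, or if a joint passes its speed limit or range.

## Working session

There is one attempt and no reset: what is moved stays moved. The work goes in short steps, Python scripts to look and compute and a tool call to move; the robot and the scene stay as the last step left them, time stands still between calls to the robot, and variables do not carry over. Pictures are saved under pics/ and viewed, and the job is handed in when it is done.

Besides the shell and the picture viewer there is one more tool, called after ">>>" as name([rows], argument=value, ...), one row to a line, values as JSON. move_arm: Moves the arm, as the interface text tells. Its arguments: {"type":"object","properties":{"increments":{"type":"array","items":{"type":"array","items":{"type":"number"}}}},"required":["increments"]}

```bash
ls; mkdir -p pics; cat > h.py <<'E'
import numpy as np, cv2
from station import manip
def save(cam,name):
    im=manip.grab_frame(cam); cv2.imwrite(f'pics/{name}.png',im[:,:,::-1]); return im
def proj(cam,P):
    c=manip.camera_params(cam);K=np.array(c['camera_matrix']);T=np.array(c['camera_from_world'])
    p=(T@np.append(P,1))[:3];p=p*[1,-1,-1];u=K@p;return u[:2]/u[2]
def ray(cam,px):
    c=manip.camera_params(cam);K=np.array(c['camera_matrix']);T=np.array(c['camera_from_world'])
    d=np.linalg.inv(K)@[px[0],px[1],1];d=d*[1,-1,-1];R=T[:3,:3];return -R.T@T[:3,3],R.T@d
def atz(cam,px,z):
    o,d=ray(cam,px);return o+d*(z-o[2])/d[2]
E
python3 - <<'E'
from h import *
s=manip.observe();print({k:np.round(v,3).tolist() for k,v in s.items()})
for c in('side','top'):
    save(c,c+'0')
    print(manip.camera_params(c).keys())
    for t in('dustbox','drawer_knob','guard_bar','guard_hinge'):
        r=manip.landmark_of(c,t);print(c,t,[(np.round(x['point'],1).tolist(),round(x['p'],2)) for x in r[:3]])
    for z,t in((.031,'drawer_knob'),(.18,'guard_bar'),(.13,'guard_hinge'),(0,'dustbox')):
        r=manip.landmark_of(c,t)
        if r: print(t,atz(c,r[0]['point'],z).round(4))
E
```

```text
pics
{'t': 0.0, 'joints': [-1.422, 0.381, 1.298, -0.0, 1.464, -0.215], 'qvel': [-0.0, 0.002, 0.001, -0.002, 0.002, -0.002], 'effort': [-0.001, -43.793, -22.456, 0.071, 0.035, -0.0], 'tool_pos': [0.196, -0.514, 0.238], 'ee_rot': [-3.088, -0.568, -0.0], 'wrist_force': [-0.272, 0.268, -0.118], 'wrist_torque': [0.008, -0.082, -0.047], 'finger_gap': 0.088}
dict_keys(['camera_matrix', 'camera_from_world'])
side dustbox [([277.4, 287.3], 0.87)]
side drawer_knob [([343.0, 293.1], 0.98)]
side guard_bar [([302.5, 243.8], 0.79)]
side guard_hinge [([232.7, 238.2], 0.59)]
drawer_knob [0.4598 0.0999 0.031 ]
guard_bar [0.5829 0.0985 0.18  ]
guard_hinge [0.7984 0.103  0.13  ]
dustbox [0.6544 0.1234 0.    ]
dict_keys(['camera_matrix', 'camera_from_world'])
top dustbox [([291.9, 211.8], 0.63)]
top drawer_knob [([288.5, 282.9], 0.73)]
top guard_bar [([289.7, 229.1], 0.88)]
top guard_hinge [([293.2, 155.0], 0.94)]
drawer_knob [0.4578 0.1146 0.031 ]
guard_bar [0.5837 0.1044 0.18  ]
guard_hinge [0.7927 0.1051 0.13  ]
dustbox [0.6647 0.1136 0.    ]
```

View pics/side0.png

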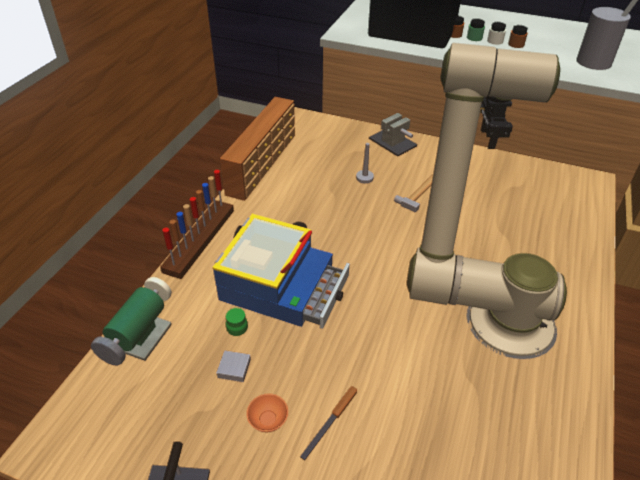

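View pics/top0.png

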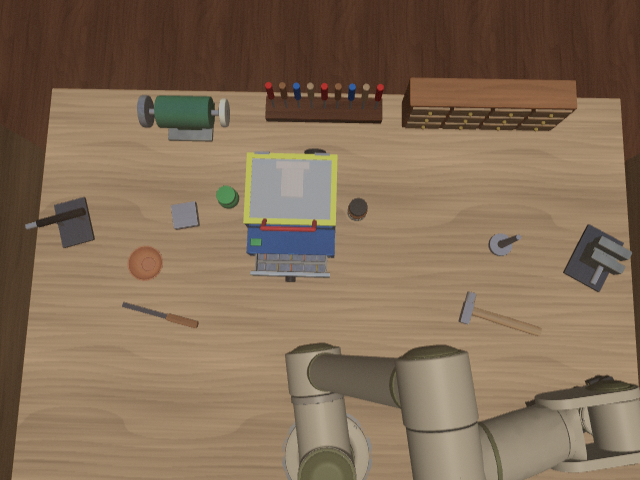

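The side view shows the box around (270,265), with the drawer out and its knob at (343,293). In the top view the knob is at (289,280) and the red bar at about (262–315, 228). The jar is just right of the box at (358,209) and the tub left of it at (227,197). Next I fit the box pose.

```bash
cat > fit.py <<'E'
from h import *
from scipy.optimize import least_squares
obs=[]
for c in('side','top'):
    for t in('drawer_knob','guard_bar','guard_hinge','dustbox'):
        r=manip.landmark_of(c,t)
        if r: obs.append((c,t,np.array(r[0]['point']),1. if t!='dustbox' else .4))
im=manip.grab_frame('top');m=cv2.inRange(cv2.cvtColor(im,cv2.COLOR_RGB2HSV),(24,150,150),(36,255,255))
m[:140]=0;m[240:]=0
n,l,st,_=cv2.connectedComponentsWithStats(m);k=1+np.argmax(st[1:,4]);pts=np.argwhere(l==k)[:,::-1].astype(np.float32)
print(st[k]); box=cv2.boxPoints(cv2.minAreaRect(pts)) 
hull=cv2.convexHull(pts)[:,0]
def corner(sx,sy): return hull[np.argmax(hull@[sx,sy])]
# image: up=+x, left=+y
cs=[((-.06,.12),corner(-1,1)),((-.06,-.12),corner(1,1)),((.13,.12),corner(-1,-1)),((.13,-.12),corner(1,-1))]
print([c[1].tolist() for c in cs])
def W(p,l,z):
    c,s=np.cos(p[2]),np.sin(p[2]);return np.array([p[0]+c*l[0]-s*l[1],p[1]+s*l[0]+c*l[1],z])
def res(p):
    L={'drawer_knob':(-.145-p[3],0,.031),'guard_bar':(-.08,0,.18),'guard_hinge':(.13,0,.13),'dustbox':(0,0,0)}
    o=[]
    for c,t,px,w in obs: o+=list(w*(proj(c,W(p,L[t][:2],L[t][2]))-px))
    for l,px in cs: o+=list(proj('top',W(p,l,.136))-px)
    return np.array(o)
s=least_squares(res,[.664,.105,0,.06],loss='soft_l1')
print('x y yawdeg drawer',s.x[:2].round(4),np.degrees(s.x[2]).round(2),s.x[3].round(4));print(res(s.x).reshape(-1,2).round(1).tolist())
for t in('jar','tub'):
    r=manip.landmark_of('top',t);print(t,atz('top',r[0]['point'],0).round(3),r[0]['p'])
E
python3 fit.py
```

```text
Traceback (most recent call last):
  File "fit.py", line 10, in <module>
    n,l,st,_=cv2.connectedComponentsWithStats(m);k=1+np.argmax(st[1:,4]);pts=np.argwhere(l==k)[:,::-1].astype(np.float32)
                                                     ~~~~~~~~~^^^^^^^^^^
ValueError: attempt to get argmax of an empty sequence
```

```bash
python3 - <<'E'
import cv2
im=cv2.imread('pics/top0.png');h=cv2.cvtColor(im,cv2.COLOR_BGR2HSV);print(h[190,248],h[190,334],h[156,300])
E
sed -i 's/(24,150,150),(36,255,255)/(26,170,120),(36,255,255)/; s/m\[:140\]=0/m[:145]=0;m[:,:230]=0;m[:,350:]=0/' fit.py; python3 fit.py
```

```text
[ 30 128 188] [ 31 127 189] [ 30 131 187]Traceback (most recent call last):
  File "fit.py", line 10, in <module>
    n,l,st,_=cv2.connectedComponentsWithStats(m);k=1+np.argmax(st[1:,4]);pts=np.argwhere(l==k)[:,::-1].astype(np.float32)
                                                     ~~~~~~~~~^^^^^^^^^^
    return _wrapfunc(a, 'argmax', axis=axis, out=out, **kwds)
    return bound(*args, **kwds)
ValueError: attempt to get argmax of an empty sequence
```

```bash
sed -i 's/(26,170,120),(36,255,255)/(26,105,140),(36,255,255)/' fit.py; python3 fit.py
```

```text
[ 243  152   95   74 1299]
[[244.0, 223.0], [335.0, 225.0], [247.0, 152.0], [336.0, 154.0]]
x y yawdeg drawer [0.6642 0.1065] 0.46 0.0594
[[-0.6, 1.2], [-1.4, 1.6], [0.6, 1.4], [-0.3, -2.0], [-0.9, 0.3], [1.7, -0.4], [-1.3, -0.8], [-0.4, -0.2], [0.6, 0.6], [1.7, -0.3], [0.1, 1.3], [1.3, 0.2]]
jar [ 0.677 -0.083  0.   ] 0.57
tub [0.701 0.296 0.   ] 0.73
```

```bash
cat > go.py <<'E'
from h import *
from scipy.spatial.transform import Rotation as R
def tool(yaw,tilt=0):
    """tool z down, tool x at world yaw; tilt deg: tool z leans towards +x of world"""
    y=np.radians(yaw);x=np.array([np.cos(y),np.sin(y),0]);z=np.array([0,0,-1.])
    M=np.stack([x,np.cross(z,x),z],1)
    return R.from_rotvec([0,-np.radians(tilt),0])*R.from_matrix(M)
def inc(p,Rt):
    s=manip.observe();R0=R.from_rotvec(s['ee_rot'])
    print('cur',np.round(s['tool_pos'],4),'F',np.round(s['wrist_force'],1),'gap',round(float(s['finger_gap']),4),'t',s['t'])
    print('turn',np.degrees((R0.inv()*Rt).as_rotvec()).round(2),'shift mm',(1000*R0.inv().apply(np.array(p)-s['tool_pos'])).round(1))
E
python3 -c "
from go import *
inc([.40,.105,.22],tool(0)); inc([.40,.105,.024],tool(0))"
```

```text
cur [ 0.1957 -0.514   0.2388] F [0.6 0.3 0. ] gap 0.088 t 2.35
turn [ 0.   -0.   20.84] shift mm [ 411.2 -505.8   18.7]
cur [ 0.1957 -0.514   0.2388] F [0.6 0.3 0. ] gap 0.088 t 2.35
turn [ 0.   -0.   20.84] shift mm [ 411.2 -505.8  214.7]
```

>>> move_arm([
  [0,0,20.8,411,-506,19,1],
  [0,0,20.8,411,-506,19,1],
  [0,0,20.8,411,-506,19,1],
  [0,0,20.8,411,-506,19,1],
  [0,0,20.8,411,-506,19,1],
  [0,0,20.8,411,-506,19,1],
  [0,0,20.8,411,-506,19,1],
  [0,0,20.8,411,-506,19,1],
  [0,0,20.8,411,-506,19,1],
  [0,0,20.8,411,-506,19,1],
  [0,0,20.8,411,-506,19,1],
  [0,0,20.8,411,-506,19,1],
])

```text
t: 3.55
tool_pos: [0.3837, 0.0578, 0.2216]
ee_rot: [3.141, 0.001, 0.002]
wrist_force: [1.3, -0.9, 1.1]
finger_gap: 0.0005
```

```bash
python3 -c "
from go import *
inc([.40,.105,.22],tool(0)); inc([.40,.105,.024],tool(0))"
```

```text
cur [0.3837 0.0578 0.2216] F [ 1.3 -0.9  1.1] gap 0.0005 t 3.55
turn [ 0.01 -0.07  0.05] shift mm [ 16.3 -47.2   1.6]
cur [0.3837 0.0578 0.2216] F [ 1.3 -0.9  1.1] gap 0.0005 t 3.55
turn [ 0.01 -0.07  0.05] shift mm [ 16.1 -47.2 197.6]
```

>>> move_arm([
  [0,0,0,16,-47,2,1],
  [0,0,0,16,-47,50,1],
  [0,0,0,16,-47,100,1],
  [0,0,0,16,-47,140,1],
  [0,0,0,16,-47,170,1],
  [0,0,0,16,-47,196,1],
  [0,0,0,16,-47,196,1],
  [0,0,0,16,-47,196,1],
])

```text
t: 4.35
tool_pos: [0.3997, 0.1026, 0.0258]
ee_rot: [-3.142, -0.001, 0.0]
wrist_force: [-0.4, 0.3, 0.3]
finger_gap: 0.0003
```

```bash
python3 -c "
from go import *
inc([.505,.105,.022],tool(0));save('side','side1');save('top','top1')"
```

```text
cur [0.3997 0.1026 0.0258] F [-0.4  0.3  0.3] gap 0.0003 t 4.35
turn [-0.    0.01  0.04] shift mm [105.3  -2.3   3.7]
```

View pics/side1.png

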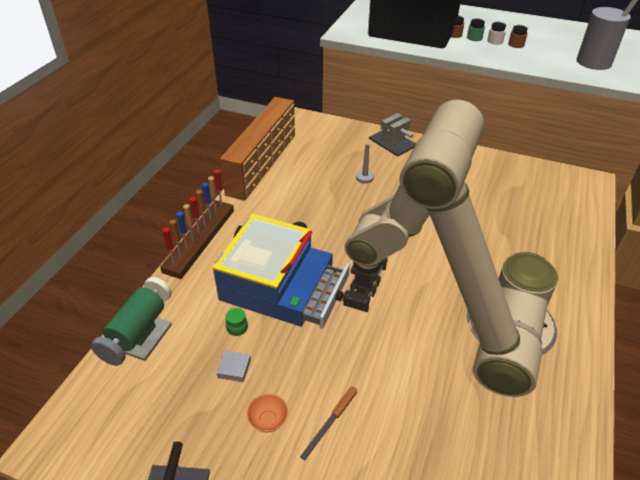

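The gripper is just in front of the knob, with its body at about (365,285), and the bench around it is clear. Pushing now.

>>> move_arm([
  [0,0,0,20,-2,3,1],
  [0,0,0,35,-2,3,1],
  [0,0,0,45,-2,3,1],
  [0,0,0,55,-2,3,1],
  [0,0,0,65,-2,3,1],
  [0,0,0,75,-2,3,1],
  [0,0,0,85,-2,3,1],
  [0,0,0,93,-2,3,1],
  [0,0,0,99,-2,3,1],
  [0,0,0,102,-2,3,1],
  [0,0,0,102,-2,3,1],
])

```text
t: 5.55
tool_pos: [0.5019, 0.1047, 0.0222]
ee_rot: [-3.142, -0.001, -0.001]
wrist_force: [-0.5, -0.5, -0.8]
finger_gap: 0.0008
```

```bash
python3 -c "
from go import *
inc([.505,.105,.022],tool(0));im=save('side','side2');a=save('top','top2')
cv2.imwrite('pics/crop2.png',np.hstack([cv2.resize(im[200:350,180:400],(440,300),interpolation=2),cv2.resize(a[190:310,220:380],(360,300),interpolation=2)])[:,:,::-1])"
```

```text
cur [0.5019 0.1047 0.0222] F [-0.5 -0.5 -0.8] gap 0.0008 t 5.55
turn [-0.   -0.04  0.04] shift mm [ 3.1 -0.3  0.2]
```

View pics/crop2.png

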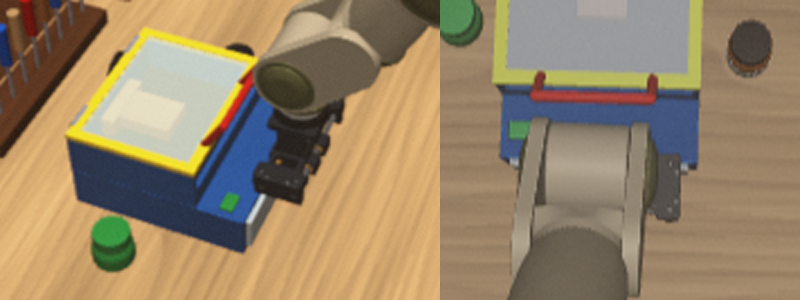

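The drawer is nearly home, with only a thin silver strip showing at the box front. I'll keep pushing in small steps until the force rises.

>>> move_arm([
  [0,0,0,2,0,0,1],
  [0,0,0,4,0,0,1],
  [0,0,0,6,0,0,1],
  [0,0,0,6,0,0,1],
])

```text
t: 6.05
tool_pos: [0.5077, 0.1047, 0.0223]
ee_rot: [-3.142, -0.001, -0.001]
wrist_force: [0.3, 0.2, 0.2]
finger_gap: -0.0
```

>>> move_arm([
  [0,0,0,2,0,0,1],
  [0,0,0,3,0,0,1],
  [0,0,0,3,0,0,1],
])

```text
t: 6.35
tool_pos: [0.5092, 0.1047, 0.0222]
ee_rot: [3.141, 0.002, -0.005]
wrist_force: [-6.7, -1.5, 5.3]
finger_gap: 0.0006
```

>>> move_arm([
  [0,0,0,1,0,0,1],
  [0,0,0,2,0,0,1],
  [0,0,0,2,0,0,1],
])

```text
t: 6.65
tool_pos: [0.5092, 0.1047, 0.0221]
ee_rot: [3.141, 0.002, -0.012]
wrist_force: [-13.6, -1.9, 9.5]
finger_gap: 0.0004
```

```bash
python3 -c "
from go import *
inc([.44,.105,.022],tool(0));inc([.44,.105,.25],tool(0));inc([.44,.105,.25],tool(90));"
```

```text
cur [0.5092 0.1047 0.0221] F [-13.6  -1.9   9.5] gap 0.0004 t 6.65
turn [0.02 0.43 0.09] shift mm [-69.2  -0.4   0.7]
cur [0.5092 0.1047 0.0221] F [-13.6  -1.9   9.5] gap 0.0004 t 6.65
turn [0.02 0.43 0.09] shift mm [ -71.    -0.3 -227.3]
cur [0.5092 0.1047 0.0221] F [-13.6  -1.9   9.5] gap 0.0004 t 6.65
turn [ -0.33   0.35 -89.91] shift mm [ -71.    -0.3 -227.3]
```

The drawer is at its stop: the TCP no longer advances and the reaction has reached 14 N. Next I back off, rise and open the gripper.

>>> move_arm([
  [0,0,0,-40,0,0,1],
  [0,0,0,-80,0,0,1],
  [0,0,0,-90,0,-40,1],
  [0,0,0,-90,0,-80,0],
  [0,0,0,-90,0,-120,0],
  [0,0,0,-90,0,-160,0],
  [0,0,0,-90,0,-200,0],
  [0,0,0,-90,0,-230,0],
  [0,0,0,-90,0,-230,0],
])

```text
t: 7.55
tool_pos: [0.424, 0.1046, 0.256]
ee_rot: [3.141, 0.001, 0.014]
wrist_force: [0.8, 1.0, 0.2]
finger_gap: 0.0462
```

```bash
python3 fit.py; python3 -c "
from go import *
im=save('side','side3');a=save('top','top3')
cv2.imwrite('pics/crop3.png',np.hstack([cv2.resize(im[200:350,180:400],(440,300),interpolation=2),cv2.resize(a[190:310,220:380],(360,300),interpolation=2)])[:,:,::-1])
inc([.43,.106,.25],tool(90.5));
inc([.538,.106,.234],tool(90.5,40))"
```

```text
[ 243  152   95   74 1299]
[[243.0, 222.0], [335.0, 225.0], [247.0, 152.0], [336.0, 154.0]]
x y yawdeg drawer [0.6663 0.11  ] -0.1 -0.2786
[[-0.3, 23.7], [-4.2, -0.8], [1.4, -0.4], [0.6, -0.7], [-2.9, 0.5], [1.2, 0.4], [0.5, -0.6], [0.0, 0.3], [0.1, -0.7], [-0.7, 0.1], [0.5, -0.1]]
jar [ 0.681 -0.083  0.   ] 0.72
tub [0.702 0.304 0.   ] 0.85
cur [0.4224 0.1046 0.2521] F [ 0.1  0.9 -0. ] gap 0.0884 t 8.2
turn [-2.000e-02  1.000e-02 -9.046e+01] shift mm [ 7.6 -1.4  2.1]
cur [0.4224 0.1046 0.2521] F [ 0.1  0.9 -0. ] gap 0.0884 t 8.2
turn [-31.5   31.2  -86.42] shift mm [115.6  -1.3  18.1]
```

View pics/crop3.png

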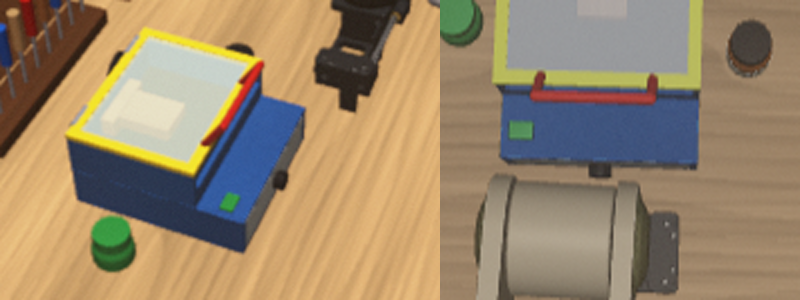

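The drawer is flush and the knob hangs just in front of the box; the guard is still down. Next I reorient the tool for the bar.

>>> move_arm([
  [0,0,-90.5,8,-1,2,0],
  [0,0,-90.5,8,-1,2,0],
  [0,0,-90.5,8,-1,2,0],
  [0,0,-90.5,8,-1,2,0],
  [0,0,-90.5,8,-1,2,0],
  [0,0,-90.5,8,-1,2,0],
  [0,0,-90.5,8,-1,2,0],
  [0,0,-90.5,8,-1,2,0],
  [0,0,-90.5,8,-1,2,0],
  [0,0,-90.5,8,-1,2,0],
  [0,0,-90.5,8,-1,2,0],
  [0,0,-90.5,8,-1,2,0],
])

```text
t: 9.4
tool_pos: [0.4304, 0.1057, 0.2502]
ee_rot: [-2.21, -2.233, 0.0]
wrist_force: [-0.5, -0.6, -0.3]
finger_gap: 0.0882
```

```bash
python3 -c "
from go import *
inc([.538,.106,.234],tool(90.5,40))"
```

```text
cur [0.4304 0.1057 0.2502] F [-0.5 -0.6 -0.3] gap 0.0882 t 9.4
turn [-40.    -0.38   0.07] shift mm [ -0.7 107.6  16.2]
```

>>> move_arm([
  [-8,0,0,0,20,3,0],
  [-16,0,0,0,45,6,0],
  [-24,0,0,0,65,10,0],
  [-32,0,0,0,90,13,0],
  [-40,0,0,0,108,16,0],
  [-40,0,0,0,108,16,0],
  [-40,0,0,0,108,16,0],
])

```text
t: 10.1
tool_pos: [0.5378, 0.1067, 0.234]
ee_rot: [1.814, 1.829, 0.662]
wrist_force: [0.1, -0.3, 0.3]
finger_gap: 0.0879
```

```bash
python3 -c "
from go import *
im=save('side','side4');a=save('top','top4')
cv2.imwrite('pics/crop4.png',np.hstack([cv2.resize(im[200:350,180:400],(440,300),interpolation=2),cv2.resize(a[190:310,220:380],(360,300),interpolation=2)])[:,:,::-1])
for c in('side','top'):
  r=manip.landmark_of(c,'guard_bar');print([(x['point'],x['p'],atz(c,x['point'],.18)) for x in r])
print(atz('top',(289.3,228.8),.18))
inc([.596,.106,.165],tool(90.5,40))"
```

```text
[([301.0, 244.2], 0.89, array([0.58613193, 0.10147042, 0.18      ]))]
[([289.8, 228.7], 0.79, array([0.58472524, 0.10419703, 0.18      ]))]
[0.58444513 0.105446   0.18      ]
cur [0.5386 0.1067 0.235 ] F [ 0.6 -0.  -0.7] gap 0.0883 t 10.3
turn [-0.03 -0.36 -0.1 ] shift mm [-1.3 -0.9 90.5]
```

View pics/crop4.png

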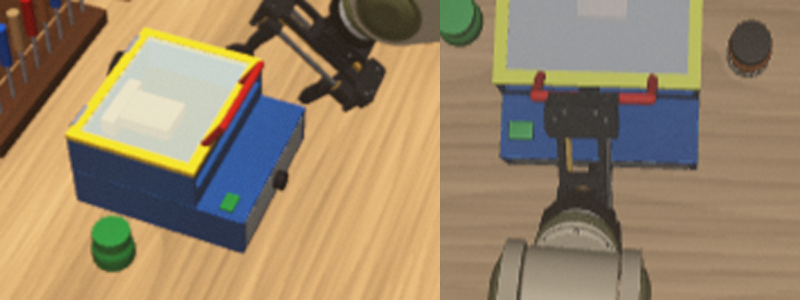

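The open jaws are centred on the bar in y, with the red bar visible on both sides of the gripper. I advance along the tool axis.

>>> move_arm([
  [0,0,0,-1,0,25,0],
  [0,0,0,-1,0,50,0],
  [0,0,0,-1,0,70,0],
  [0,0,0,-1,0,85,0],
  [0,0,0,-1,0,91,0],
  [0,0,0,-1,0,91,0],
])

```text
t: 10.9
tool_pos: [0.5971, 0.1062, 0.1643]
ee_rot: [1.81, 1.827, 0.664]
wrist_force: [0.3, -0.0, 0.1]
finger_gap: 0.0882
```

```bash
python3 -c "
from go import *
im=save('side','side5');a=save('top','top5')
cv2.imwrite('pics/crop5.png',np.hstack([cv2.resize(im[200:350,180:400],(440,300),interpolation=2),cv2.resize(a[190:310,220:380],(360,300),interpolation=2)])[:,:,::-1])
inc([.597,.106,.165],tool(90.5,40))"
```

```text
cur [0.5968 0.1063 0.1652] F [ 0.4 -0.3 -0.3] gap 0.0883 t 11.0
turn [ 0.02 -0.36 -0.08] shift mm [-0.3  0.1  0.3]
```

View pics/crop5.png

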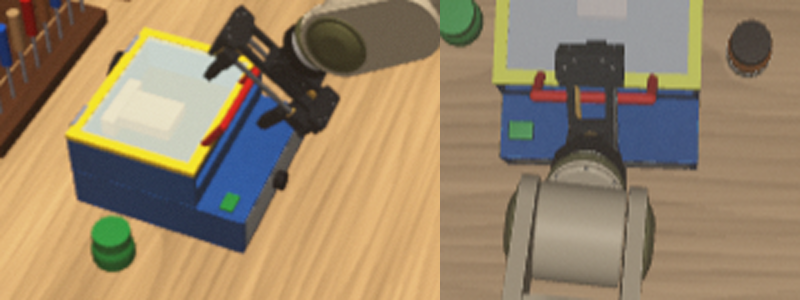

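The bar lies between the open fingers in both views. Closing.

>>> move_arm([
  [0,0,0,0,0,0,0.5],
  [0,0,0,0,0,0,0.8],
  [0,0,0,0,0,0,1],
  [0,0,0,0,0,0,1],
  [0,0,0,0,0,0,1],
  [0,0,0,0,0,0,1],
  [0,0,0,0,0,0,1],
  [0,0,0,0,0,0,1],
])

```text
t: 11.8
tool_pos: [0.5969, 0.1062, 0.1645]
ee_rot: [1.809, 1.827, 0.665]
wrist_force: [-0.0, 0.2, 0.1]
finger_gap: 0.0265
```

```bash
python3 -c "
from go import *
s=manip.observe();R0=R.from_rotvec(s['ee_rot']);p=s['tool_pos'];print(p,s['finger_gap'],s['wrist_force'].round(1))
# hinge relative to bar: bar + (0.21,0,-0.05) ; rotate pose about hinge
bar=p+R0.apply([0,0,-.019]);print('bar',bar.round(4))
yaw=np.radians(.3);xb=np.array([np.cos(yaw),np.sin(yaw),0]);yb=np.array([-np.sin(yaw),np.cos(yaw),0])
H=bar+.21*xb+[0,0,-.05]
for a in range(5,50,5):
  Q=R.from_rotvec(yb*np.radians(a))
  pn=H+Q.apply(p-H);Rn=Q*R0
  print(a,np.degrees((R0.inv()*Rn).as_rotvec()).round(2),(1000*R0.inv().apply(pn-p)).round(1))
"
```

```text
[0.59690443 0.10623398 0.16454542] 0.026530262748725747 [-0.   0.2  0.1]
bar [0.5847 0.1061 0.1791]
5 [5.   0.02 0.01] [ -0.   13.9 -10.6]
10 [10.    0.03  0.03] [ -0.   28.7 -20. ]
15 [15.    0.05  0.04] [ -0.1  44.3 -28.1]
20 [20.    0.07  0.05] [ -0.1  60.5 -34.7]
25 [25.    0.08  0.07] [ -0.1  77.3 -39.9]
30 [30.    0.1   0.08] [ -0.2  94.4 -43.7]
35 [35.    0.12  0.1 ] [ -0.2 111.8 -45.9]
40 [40.    0.13  0.11] [ -0.3 129.3 -46.7]
45 [45.    0.15  0.12] [ -0.4 146.8 -45.8]
```

>>> move_arm([
  [0,0,0,0,0,0,1],
  [0,0,0,0,0,0,1],
  [0,0,0,0,0,0,1],
  [0,0,0,0,0,0,1],
  [0,0,0,0,0,0,1],
])

```text
t: 12.3
tool_pos: [0.5973, 0.1062, 0.1649]
ee_rot: [1.809, 1.826, 0.666]
wrist_force: [3.1, 1.2, 0.8]
finger_gap: 0.0104
```

>>> move_arm([
  [0,0,0,0,0,0,1],
  [0,0,0,0,0,0,1],
])

```text
t: 12.5
tool_pos: [0.5973, 0.1062, 0.165]
ee_rot: [1.808, 1.826, 0.666]
wrist_force: [4.4, 0.5, 3.1]
finger_gap: 0.0105
```

```bash
python3 -c "
from go import *
im=save('side','side6');a=save('top','top6')
cv2.imwrite('pics/crop6.png',np.hstack([cv2.resize(im[200:350,180:400],(440,300),interpolation=2),cv2.resize(a[190:310,220:380],(360,300),interpolation=2)])[:,:,::-1])
inc([.597,.106,.165],tool(90.5,40))"
```

```text
cur [0.5972 0.1062 0.1649] F [3.7 1.6 2. ] gap 0.0103 t 12.6
turn [ 0.06 -0.35 -0.09] shift mm [-0.2 -0.1 -0.2]
```

View pics/crop6.png

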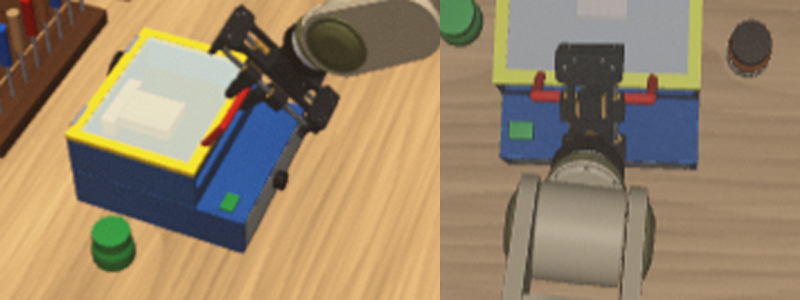

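The fingers are shut on the bar: the gap holds steady at 10.4 mm (soft pads on a 12 mm bar). I lift along the arc, starting with a 10° test lift.

>>> move_arm([
  [2.5,0,0,0,7,-5.5,1],
  [5,0,0,0,14,-10.5,1],
  [7.5,0,0,0,21,-15.5,1],
  [10,0,0,0,28.5,-20,1],
  [10,0,0,0,28.5,-20,1],
])

```text
t: 13.1
tool_pos: [0.6061, 0.1062, 0.1984]
ee_rot: [1.919, 1.937, 0.518]
wrist_force: [4.0, -1.2, -3.9]
finger_gap: 0.01
```

```bash
python3 -c "
from go import *
inc([.597,.106,.165],tool(90.5,40))
im=save('side','side7');a=save('top','top7')
cv2.imwrite('pics/crop7.png',np.hstack([cv2.resize(im[200:350,180:400],(440,300),interpolation=2),cv2.resize(a[190:310,220:380],(360,300),interpolation=2)])[:,:,::-1])
"
```

```text
cur [0.6061 0.1062 0.1984] F [ 4.  -1.2 -3.9] gap 0.01 t 13.1
turn [-10.05  -0.34  -0.05] shift mm [ -0.1 -24.6  24.4]
```

View pics/crop7.png

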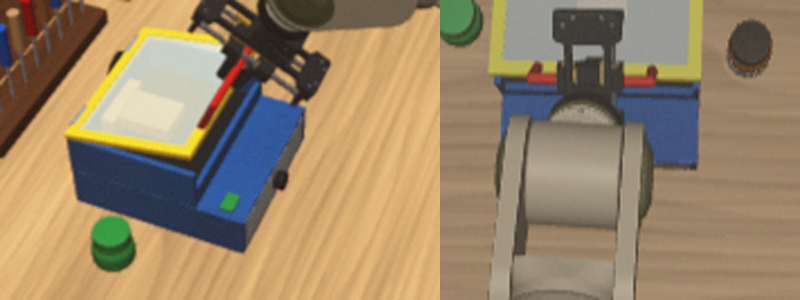

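The guard is rising with the gripper, about 10° open, and the drawer is still home. I compute the rest of the arc.

```bash
python3 -c "
from go import *
s=manip.observe();R0=R.from_rotvec(s['ee_rot']);p=s['tool_pos']
bar=p+R0.apply([0,0,-.019]);H=np.array([.7952,.107,.130]);v=bar-H
print('angle',np.degrees(np.arctan2(v[2],-v[0])-np.arctan2(.05,.21)),'radius',np.hypot(v[0],v[2]), np.hypot(.21,.05))
for a in range(5,40,5):
  Q=R.from_rotvec([0,np.radians(a),0])
  print(a,np.degrees((R0.inv()*Q*R0).as_rotvec()).round(2),(1000*R0.inv().apply(H+Q.apply(p-H)-p)).round(1))
"
```

```text
angle 9.37052246994701 radius 0.2159851739146414 0.215870331449229
5 [5.   0.04 0.02] [ -0.1  13.8 -10.8]
10 [10.    0.08  0.05] [ -0.1  28.5 -20.4]
15 [15.    0.12  0.07] [ -0.2  44.  -28.6]
20 [20.    0.16  0.09] [ -0.3  60.2 -35.5]
25 [25.    0.21  0.11] [ -0.4  76.9 -41. ]
30 [30.    0.25  0.14] [ -0.6  94.  -44.9]
35 [35.    0.29  0.16] [ -0.7 111.3 -47.4]
```

>>> move_arm([
  [5,0,0,0,14,-11,1],
  [10,0,0,0,28.5,-20.5,1],
  [15,0,0,0,44,-28.5,1],
  [20,0,0,0,60,-35.5,1],
  [25,0,0,0,77,-41,1],
  [30,0,0,-0.5,94,-45,1],
  [33,0,0,-0.5,104.5,-46.5,1],
  [35,0,0,-0.5,111.5,-47.5,1],
  [35,0,0,-0.5,111.5,-47.5,1],
  [35,0,0,-0.5,111.5,-47.5,1],
])

```text
t: 14.2
tool_pos: [0.6784, 0.1057, 0.2937]
ee_rot: [-2.167, -2.185, 0.099]
wrist_force: [-0.5, -5.3, -0.9]
finger_gap: 0.0103
```

```bash
cat > chk.py <<'E'
from go import *
import sys
n=sys.argv[1]
im=save('side','side'+n);a=save('top','top'+n)
cv2.imwrite(f'pics/crop{n}.png',np.hstack([cv2.resize(im[160:350,150:400],(440,334),interpolation=2),cv2.resize(a[140:310,220:380],(360,334),interpolation=2)])[:,:,::-1])
s=manip.observe();R0=R.from_rotvec(s['ee_rot']);p=s['tool_pos'];print(s['t'],p.round(4),s['wrist_force'].round(1),s['finger_gap'])
bar=p+R0.apply([0,0,-.019]);H=np.array([.7952,.107,.130]);v=bar-H
print('angle',np.degrees(np.arctan2(v[2],-v[0])-np.arctan2(.05,.21)),'radius',np.hypot(v[0],v[2]))
z=R0.as_matrix()[:,2];print('tilt-based',40-np.degrees(np.arctan2(z[0],-z[2])))
for c in('side','top'):
  r=manip.landmark_of(c,'guard_bar');print(c,[(x['point'],round(x['p'],2)) for x in r],'exp',proj(c,bar).round(1))
  for a in(40,45,50):
    q=np.radians(a+13.39);print(a,proj(c,[H[0]-.2159*np.cos(q),H[1],H[2]+.2159*np.sin(q)]).round(1))
E
python3 chk.py 8
```

```text
14.3 [0.6784 0.1058 0.2937] [-0.2 -5.7 -3.2] 0.01004843379936032
angle 44.37481042605381 radius 0.21585418336872728
tilt-based 45.12286532874569
side [([268.6, 196.1], 0.57), ([236.5, 325.7], 0.43)] exp [266.3 199.2]
40 [271.1 203.4]
45 [265.4 198.9]
50 [259.4 194.6]
top [] exp [286.2 177.7]
40 [285.8 184.5]
45 [285.7 176.7]
50 [285.6 168.6]
```

View pics/crop8.png

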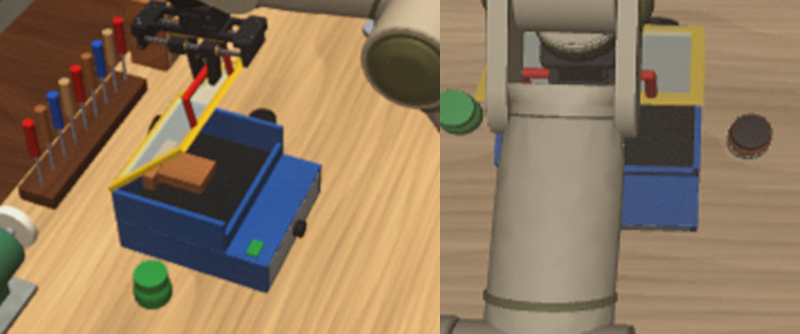

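In the side view the gripper holds the guard open at the red bar, and the drawer is still flush. In the top view the bar is at row ≈177, and 45° predicts 176.7. I hold briefly to confirm it is steady.

>>> move_arm([
  [0,0,0,0,0,0,1],
  [0,0,0,0,0,0,1],
  [0,0,0,0,0,0,1],
  [0,0,0,0,0,0,1],
  [0,0,0,0,0,0,1],
  [0,0,0,0,0,0,1],
  [0,0,0,0,0,0,1],
  [0,0,0,0,0,0,1],
])

```text
t: 15.2
tool_pos: [0.6784, 0.1058, 0.2937]
ee_rot: [-2.167, -2.186, 0.099]
wrist_force: [-0.4, -5.9, -3.2]
finger_gap: 0.0101
```

```bash
python3 chk.py 9; python3 -c "
from h import *
a=cv2.imread('pics/side8.png').astype(int);b=cv2.imread('pics/side9.png').astype(int);print('diff',(abs(a-b).max(2)>40).sum())
r=manip.landmark_of('side','drawer_knob');print(r, proj('side',[.519,.106,.031]))"
```

```text
15.3 [0.6784 0.1058 0.2937] [-0.  -5.6 -3.8] 0.010617544591068305
angle 44.373294434688134 radius 0.21586393730151432
tilt-based 45.12013230535469
side [([269.4, 196.7], 0.94)] exp [266.3 199.2]
40 [271.1 203.4]
45 [265.4 198.9]
50 [259.4 194.6]
top [] exp [286.2 177.7]
40 [285.8 184.5]
45 [285.7 176.7]
50 [285.6 168.6]
diff 1
[{'point': [321.8, 289.7], 'p': 0.79}] [322.73168193 288.84241112]
```

Everything is steady: about 44–45°, drawer home, grip holding. Handing in.

```bash
python3 -c "
from station import manip
print(manip.close_job())"
```

```text
the job is handed in; nothing more can be done
None
```

I pushed the drawer home with the guard still down. I then gripped the red bar and raised the guard along its arc to about 45°. I handed the job in at about 15.4 s with the gripper still holding the guard; no verdict is reported.

**Last checks:**
- **Drawer:** at its stop the tool stopped advancing with about 14 N of reaction. In the last side view the knob landmark was within about 1 px of its predicted home position.
- **Guard angle:** 44.4° from the measured gripper position and the 0.2159 m bar radius, and 45.1° from the tool's tilt. The bar row in the top view also fits 45°.
- **Steadiness:** the pose was unchanged over about 1 s, and two side pictures taken about 1 s apart were practically identical.
- **Grip:** the finger gap held at 10.0–10.6 mm on the 12 mm bar, so it reads slightly under the bar's diameter. The wrist showed a steady force of about 6 N.
- **Other things on the bench:** the arm did not come near any of them, and the tub and jar looked unmoved in the pictures. I did not re-measure the others at the end.

**Disagreements:**
- The side camera's bar landmark was about 4 px off the expected point, possibly because the gripper hides the middle of the bar.
- The top camera's network no longer found the bar because the arm covered it, so I read the bar's row there by eye.

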